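# Change the set-screw collar on a stirrer drive

### The arm

A 6-joint arm with a two-finger parallel gripper is mounted at the origin on the work surface. World frame = base frame: x ahead of the robot, y to its left, z up, the work surface at z = 0. Lengths are in m, angles in rad, forces in N, time in s.
With the tool pointing down it reaches from about 0.3 to 0.85 m from the base axis. Payload 5.4 kg.
Tool frame: the origin (TCP) lies on the mounting face of the last link; the fingertips stand 173 mm ahead of it and the grasp point (between the pads) lies robot.grip_point_offset ahead of it (robot.grip_point_offset is the distance from the TCP to the grasp point, in m); z points along the fingers, y is the line along which they close (so a half turn about z gives the same grasp; the last joint's range is limited). The gripper opens to 85 mm and grips with 20 to 120 N. Pads are 22 mm wide; open, the fingers measure 114 mm over their backs; the gripper's body (76 mm by 85 mm) begins 54 mm behind the grasp point. The pads swing forward as they close: fully open they stand 13 mm farther back than shut.
Start: joints at [-0.21, 0.158, 1.597, -0, 1.386, -0.21], TCP at [0.575, -0, 0.405] pointing down, gripper open.
Joint ranges: [-2.91, 2.91], [-0.94, 2.29], [0.18, 2.7], [-1.29, 4.43], [0.17, 2.64], [-3, 3]. Speed limits (rad/s): [2.57, 2.57, 3.14, 3.14, 3.14, 3.14].

### API

Orientations are given as a unit quaternion [w, x, y, z].
In Python, from workcell import robot gives the robot as it stands. The module is installed in compiled form; this text tells all that it offers.
- The arm moves only by the shell command python3 -m pendant 'ROWS' [FORCE]. ROWS is JSON, a list of rows, each a list of 7 numbers: the shift along the tool's x, y, z each as a share of 20 cm, from -1 to 1, then the turn, a rotation vector about the tool's x, y, z each as a share of 90 degrees, from -1 to 1, then the opening in per cent of the stroke, from 0 (shut) to 100 (fully open). In form: [[x, y, z, wx, wy, wz, jaw], ...]. A call has 1 to 20 rows; each row shifts and turns the commanded pose from where the row before left it, along the tool's axes as they then stand; what a row does not reach is not made up. A row lasts 1/8 s, in which the tool goes at most 62.5 mm and 10.7 degrees, less where a joint would pass 70% of its speed; a pose out of reach is approached as far as the arm can. A call with a number of a shift or a turn outside -1 to 1 is refused whole. A call with a gripper value outside its range is refused whole. The fingers move at their own pace and stop on an object; FORCE is the grip in N (left out, the last holds). Time passes only in rows, so rows that do not move let the fingers close. It gives the time, the measured TCP pose, the force, the opening and the grip force at its end, in the units of the state.
- robot.state(): the state, without advancing time (a new reading comes with each control period).
- robot.get_image(name): name is "scene" or "side" or "wrist"; returns the picture (400x640x3 uint8, red, green, blue); there is no depth.
- robot.camera_model(name): a dict with "fx", "fy", "cx", "cy" (pixels), "R" (3x3) and "t" (3): a world point X has camera coordinates R X + t. Camera axes: x right, y down, z forward; pixel columns grow to the right and rows downward; lengths in m; the calibration is good to about 2 mm. A picture is of the moment at which its call begins: read the wrist's pose just before it. camera_model takes no time and is no camera call; for the wrist camera it gives the pose at the moment of the call.
- robot.hand_in(): hands the job in; it is judged then, once.
The state is a dict: "time_s": time; "q": joint angles; "joint_vel": joint speeds; "joint_torque": joint torques, N m; "position": TCP position; "tool_rot": TCP orientation; "force": force on the tool from outside, world axes, zero at the start; "wrist_torque": the same for the moment, N m; "width": opening from 0.0 (shut) to 1.0 (fully open); "grip_force": force on a finger pad.
Only numpy, scipy, OpenCV 4.12 (cv2) and the standard library are available. Lean on these libraries where they do the work, as an engineer would, in place of code of your own. Each camera call takes 0.05 s, during which the arm holds its last target. There are 200 camera calls.

### The job

First lift the worn collar off the stirrer's upright shaft and drop it into the wire reject basket. Then take the bare shaft between the fingers, feel for its set-screw flat and turn the shaft until the flat faces the arrow on the housing; only after that slide the new collar straight down over the shaft end, its screw boss pointing the way the arrow points, and finish still gripping it there, level, its top face flush with the shaft's top end and not pressed sideways against the shaft, so that a colleague can tighten the screw. Do not let go at the end, and leave the other things on the bench where they are.

Things in the scene. Friction and masses are not known exactly. Their poses are not given: they have to be found in the camera images.
- drive: Fixed stirrer drive: white housing 150 x 130 mm, 60 mm high, origin under its centre on the table. A flat dark triangular arrow (28 mm long, 4 mm high) on its top points along this body's +x, away from the robot. At its centre a bearing boss, 34 mm in diameter, reaches 82 mm above the table; the upright steel shaft rises from it on the same axis.
- shaft_top (a point): Centre of the shaft's top end, 130 mm above the table; axes as drive (x along the arrow). The shaft is 24 mm in diameter, with one set-screw flat 4 mm deep (face 8 mm from the axis, 18 mm wide) from 90 mm height to the top; top edge chamfered 2 mm, so the end looks D-shaped. It turns either way with a light drag (0.15 N m) and stays where left.
- shaft_grip (a point): Point on the shaft's axis half-way along the flat, 110 mm above the table; it does not turn. The flat starts 0.6 to 2.5 rad anticlockwise of the arrow seen from above; its angle is not given: feel it. Closed on the shaft, the fingers are about 24 mm apart across the round, 20 mm with a pad flush on the flat, and 12 + 12 cos(0.84 - d) mm if the closing line is d < 0.84 rad off the flat's normal.
- old_center (a point): Centre (half-way up) of the worn dark steel collar: a plain ring, 46 mm outside, 28 mm bore, 22 mm high, about 0.15 kg, loose on the shaft and resting on the bearing boss, its underside 82 mm above the table at the start. It lifts straight off; no screw boss.
- basket: Fixed open wire basket for rejects, 180 x 180 mm, 75 mm high, wires 4 mm; origin at the centre of its underside. It stands to the left or the right of the drive.
- new_center (a point): Centre (half-way up, on the bore axis) of the new steel collar lying on the grey board, axis upright: 46 mm outside, 26.6 mm bore, 24 mm high, about 0.2 kg. Its x axis points to its screw boss, a lug 12 mm wide and 16 mm high on its side, which starts within 1 rad of the world's +x. Grip it across the round sides, square to the boss.
- new_screw (a point): Outer face of the new collar's screw boss, 30 mm from the bore axis, half-way up. Inside, the screw tip (10 mm wide, 6 mm high, half-way up) stands into the bore, its end 9 mm from the axis, so that the collar goes down over the shaft only with the boss over the flat.
- board: Fixed flat grey plastic board, 240 x 180 mm, 12 mm thick, no rim; origin at the centre of its underside. The new collar lies on its half nearer the robot, the spacer and hex key on the other half.
- spacer: Bystander: small plain steel ring, 34 mm outside, 14 mm high, on the board; origin under its centre. Leave alone.
- hex_key: Bystander: L-shaped dark hex key, 100 mm long, 8 mm thick, on the board. Leave alone.
- amber_bottle: Bystander: amber bottle, 60 mm in diameter, 125 mm high, beyond the drive; origin under its centre. Leave alone.
- beaker: Bystander: clear beaker, 68 mm in diameter, 85 mm high, beyond the drive; origin under its centre. Leave alone.
- jar: Bystander: white jar, 60 mm in diameter, 70 mm high, beyond the drive; origin under its centre. Leave alone.
- screwdriver: Bystander: screwdriver lying on the bench at the back. Leave alone.
Not all that is in view belongs to the job. What is shaped like the part that bears new_center but green or turquoise is not meant.

How it is judged:
On the way, in this order (a step that is already met when the one before it is completed fails the run):
1. the worn collar lies in the basket, let go (x of old_center in the frame of basket between -0.082 and 0.082 m and y of old_center in the frame of basket between -0.082 and 0.082 m and z of old_center in the frame of basket below 0.06 m and contact force between the fingers and old_collar below 0.2 N and linear speed of old_collar below 0.05 m/s), for 0.2 s.
2. the fingers take hold of the bare shaft, the new collar not yet on it (contact force between the fingers and drive above 1 N and distance between new_center and shaft_top above 0.06 m), for 0.1 s.
At the end, for the whole second after the job is handed in: Worn collar in the basket; new collar gripped (over 3 N) and still, within 4 mm of the shaft axis and 0.12 rad of level, top face flush with the shaft end within 4 mm, boss face on the arrow side within 9 mm of the arrow line, pressing on the shaft with less than 12 N (x of old_center in the frame of basket between -0.082 and 0.082 m and y of old_center in the frame of basket between -0.082 and 0.082 m and z of old_center in the frame of basket below 0.06 m and horizontal distance between new_center and shaft_top below 0.004 m and z of new_center in the frame of drive between 0.114 and 0.122 m and x of new_screw in the frame of drive above 0.02 m and y of new_screw in the frame of drive between -0.009 and 0.009 m and angle between new_center's own z axis and vertical below 0.12 rad and contact force between the fingers and new_collar above 3 N and contact force between new_collar and drive below 12 N and linear speed of new_collar below 0.02 m/s); the arm keeps its last pose, push and grip.
It fails at once if the new collar is put down over the shaft with its boss turned more than about 30 degrees from the arrow (the shaft must be turned bare, before) (horizontal distance between new_center and shaft_top below 0.006 m and z of new_center in the frame of drive below 0.129 m and x of new_screw in the frame of drive below 0.025 m).
It fails at once if a bystander is moved by more than 30 mm (distance of any of spacer, hex_key, amber_bottle, beaker, jar, screwdriver from where it was at the start of the episode above 0.03 m).
It also fails if it takes over 72 s, if anything falls off the work surface, if the arm or the gripper's body presses on something with over 40 N, if the wrist force passes 120 N, or if a joint passes its speed limit or range.

## Working session

There is one attempt and no reset: what is moved stays moved. The work goes in short steps, Python scripts to look and compute and a shell command to move; the robot and the scene stay as the last step left them, time stands still between calls to the robot, and variables do not carry over. Pictures are saved under pics/ and viewed, at most 10 in all, crops included, and the job is handed in when it is done.

```bash
mkdir -p pics; python3 - <<'E'
from workcell import robot
import cv2,numpy as np
print(robot.grip_point_offset, robot.state())
for n in ("scene","side","wrist"):
    m=robot.camera_model(n); print(n,m)
    cv2.imwrite(f"pics/{n}0.png",robot.get_image(n)[:,:,::-1])
E
```

```text
0.1547 {'time_s': 0.0, 'q': array([-2.10128453e-01,  1.59063557e-01,  1.59822533e+00, -1.51751891e-05,
        1.38623942e+00, -2.10108800e-01]), 'joint_vel': array([ 0.00046538,  0.00065743,  0.00044086,  0.00348433, -0.00026709,
        0.00034732]), 'joint_torque': array([ 1.96016467e-04, -3.96006632e+01, -3.31426942e+01, -2.07608541e-04,
        8.36965773e-03, -3.09808388e-05]), 'position': array([5.74718989e-01, 2.04154037e-05, 4.03711906e-01]), 'tool_rot': array([-8.07986086e-04,  7.07112409e-01,  7.07100491e-01, -5.32820514e-04]), 'force': array([-0.32854068, -0.39748123, -0.22517934]), 'wrist_torque': array([-0.02029   ,  0.00116682, -0.00087491]), 'grip_force': 0.0, 'width': 1.0019937182600775}
scene {'fx': 380.8645188620773, 'fy': 380.8645188620773, 'cx': 310.21403219691047, 'cy': 210.69202833302992, 'R': array([[ 0.10303534,  0.9946608 , -0.00579829],
       [ 0.71431218, -0.0780486 , -0.69546138],
       [-0.69220071,  0.06751531, -0.71854009]]), 't': array([-0.10583813, -0.30266765,  1.48992031])}
side {'fx': 392.82885816908174, 'fy': 392.82885816908174, 'cx': 321.07494408320724, 'cy': 195.8688140178086, 'R': array([[-0.93547865, -0.35301294, -0.01617267],
       [-0.19351966,  0.55004294, -0.81240563],
       [ 0.29568537, -0.75685839, -0.58286837]]), 't': array([0.52048454, 0.1644955 , 0.93813088])}
wrist {'fx': 341.2085003400364, 'fy': 341.2085003400364, 'cx': 314.0950334855669, 'cy': 201.73281979801877, 'R': array([[ 9.99999314e-01,  1.16845287e-03,  7.91402311e-05],
       [ 1.09025855e-03, -9.53493054e-01,  3.01413018e-01],
       [ 4.27646566e-04, -3.01412725e-01, -9.53493674e-01]]), 't': array([-0.57409075, -0.03965303,  0.37920101])}
```

View pics/scene0.png

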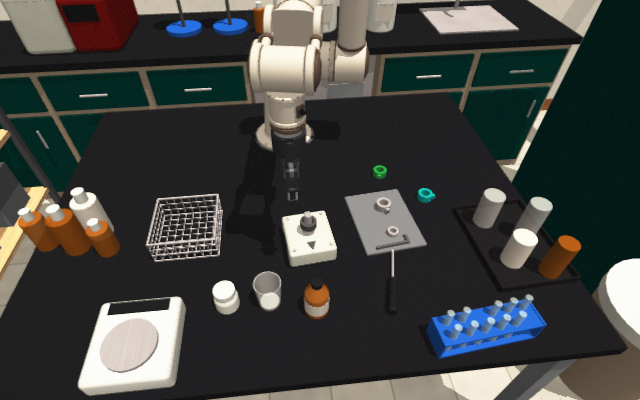

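View pics/wrist0.png

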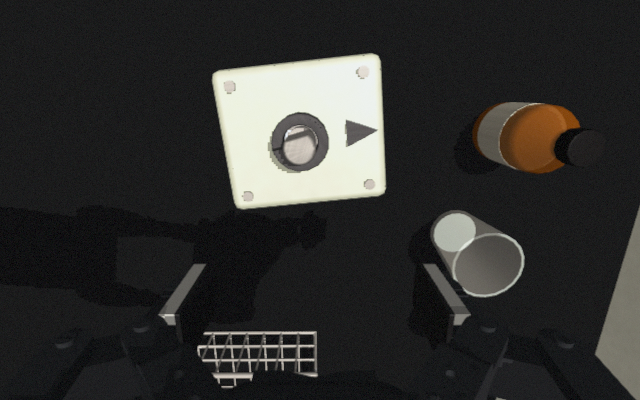

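Scene view: the drive is at about (308,238) and the basket, on the robot's right (−y), at (187,227). The new-collar candidates are the steel ring on the board (383,204), the steel spacer (393,231), a green ring (380,172) and a turquoise one (426,195). By the description I choose (383,204): grey steel, on the near half of the board, with a boss. The crop below checks this.

```bash
python3 - <<'E'
import cv2,numpy as np
s=cv2.imread("pics/scene0.png");w=cv2.imread("pics/wrist0.png");sd=cv2.imread("pics/side0.png")
a=cv2.resize(w[50:215,205:395],None,fx=4,fy=4,interpolation=cv2.INTER_CUBIC) # 760x660
a=a[:600]
cv2.imwrite("pics/c1.png",a)
b=cv2.resize(s[160:260,340:445],(504,480),interpolation=cv2.INTER_CUBIC)
cv2.imwrite("pics/c2.png",b)
E
```

```text
(no output)
```

View pics/c1.png

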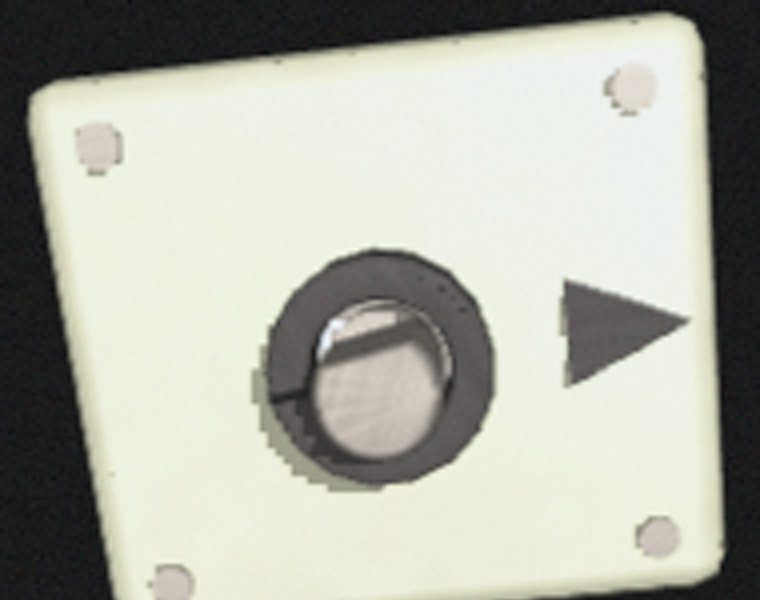

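View pics/c2.png

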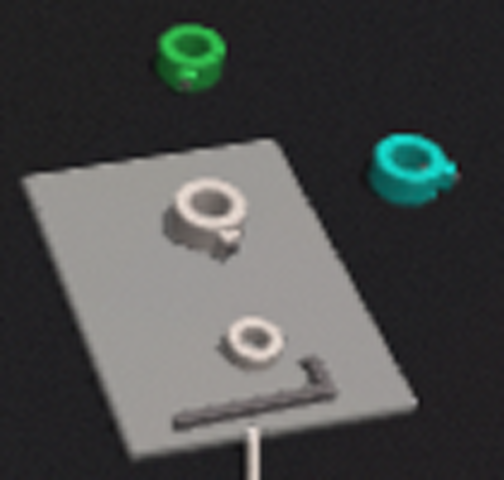

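The wrist crop shows the dark worn collar centred at about crop (382,366), the D-shaped shaft end at (382,385), and the arrow running from (567,333) to its tip (690,320). The flat's chord is on the upper side, with its normal roughly toward +y. The scene crop shows the steel collar with its boss at crop (211,208), boss end (237,236), on the half nearer the robot. That confirms it, since the green and turquoise ones are off the board.

```bash
cat > h.py <<'E'
import numpy as np
from workcell import robot
from scipy.spatial.transform import Rotation as Ro
def bp(m,u,v,z):
    R=np.array(m["R"]);t=np.array(m["t"]);d=R.T@np.array([(u-m["cx"])/m["fx"],(v-m["cy"])/m["fy"],1]);c=-R.T@t
    return c+d*(z-c[2])/d[2]
def pj(m,X):
    p=np.array(m["R"])@np.array(X)+np.array(m["t"]);return m["fx"]*p[0]/p[2]+m["cx"],m["fy"]*p[1]/p[2]+m["cy"]
def grip():
    s=robot.state();q=s["tool_rot"];r=Ro.from_quat([q[1],q[2],q[3],q[0]]).as_matrix()
    return s,r,s["position"]+r[:,2]*robot.grip_point_offset
E
python3 - <<'E'
from h import *
w=robot.camera_model("wrist");s=robot.camera_model("scene");np.set_printoptions(precision=4,suppress=True)
W=lambda u,v,z:bp(w,205+u/4,50+v/4,z)
S=lambda u,v,z:bp(s,340+u/4.8,160+v/4.8,z)
for n,a in dict(collL=(268,370),collR=(495,365),collT=(382,248),collB=(382,484)).items(): print(n,W(*a,.104))
for n,a in dict(shL=(313,385),shR=(453,385),shB=(382,460)).items(): print(n,W(*a,.13))
for n,a in dict(fl1=(320,362),fl2=(425,318),sc=(382,385)).items(): print(n,W(*a,.13))
b,t=W(567,333,.064),W(690,320,.064);print('arrow',b,t,np.arctan2(*(t-b)[[1,0]]))
for n,a in dict(tl=(98,148),tr=(633,85),br=(658,537),bl=(172,583)).items(): print(n,W(*a,.062))
print('new',S(211,206,.036),'L',S(176,206,.036),'R',S(246,206,.036),'boss',S(238,236,.032),S(233,234,.032))
for a in ((158,202),(221,197),(150,240),(221,237)): print('bask rim',bp(s,*a,.075))
print(pj(s,[.58,.07,.13]))
E
python3 - <<'E'
import cv2
s=cv2.imread("pics/scene0.png");w=cv2.imread("pics/side0.png")
a=cv2.resize(s[180:275,140:240],(570,541),interpolation=cv2.INTER_CUBIC)
cv2.imwrite("pics/c3.png",a)
E
```

```text
collL [0.5411 0.0407 0.104 ]
collR [0.5856 0.0417 0.104 ]
collT [0.5637 0.0639 0.104 ]
collB [0.5632 0.0178 0.104 ]
shL [0.5522 0.0415 0.13  ]
shR [0.5771 0.0416 0.13  ]
shB [0.5643 0.028  0.13  ]
fl1 [0.5535 0.0456 0.13  ]
fl2 [0.5721 0.0533 0.13  ]
sc [0.5645 0.0415 0.13  ]
arrow [0.6034 0.0436 0.064 ] [0.6308 0.0464 0.064 ] 0.10529969082802555
tl [0.5009 0.0827 0.062 ]
tr [0.6161 0.0956 0.062 ]
br [ 0.6265 -0.0041  0.062 ]
bl [ 0.5113 -0.0155  0.062 ]
new [0.4567 0.2865 0.036 ] L [0.4543 0.2643 0.036 ] R [0.4591 0.3087 0.036 ] boss [0.481  0.2986 0.032 ] [0.479  0.2959 0.032 ]
bask rim [ 0.4187 -0.3866  0.075 ]
bask rim [ 0.4175 -0.2033  0.075 ]
bask rim [ 0.5647 -0.3827  0.075 ]
bask rim [ 0.5747 -0.1941  0.075 ]
(np.float64(318.89786359196074), np.float64(216.6959082566605))
```

View pics/c3.png

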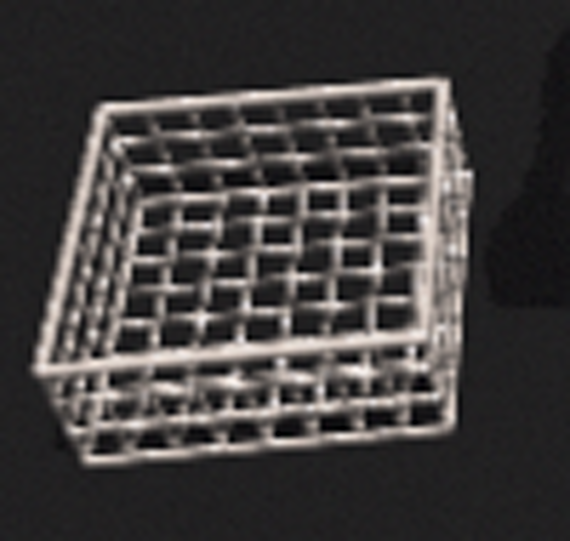

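The basket rim corners in this crop are (100,103), (447,83), (430,338) and (38,370). The drive is consistent at about (0.564, 0.041), yaw 0.105, and the measured sizes agree with the text. I'll move over the worn collar and down.

```bash
python3 -m pendant '[[0.2,-0.055,0,0,0,0,100],[0,0,0.25,0,0,0,100],[0,0,0.25,0,0,0,100],[0,0,0,0,0,0,100]]' 60; python3 - <<'E'
from h import *
np.set_printoptions(precision=4,suppress=True)
s=robot.camera_model("scene")
P=np.array([bp(s,140+u/5.7,180+v/5.7,.073) for u,v in ((100,103),(447,83),(430,338),(38,370))])
print(P,P.mean(0)); print(grip()[1:])
E
```

```text
time_s: 0.65
position: [0.5619, 0.0403, 0.3002]
tool_rot: [-0.004, 0.707, 0.707, -0.003]
force: [-0.3, -0.2, -0.1]
width: 1.003
grip_force: 0.0
[[ 0.3993 -0.3918  0.073 ]
 [ 0.4038 -0.2121  0.073 ]
 [ 0.5795 -0.2089  0.073 ]
 [ 0.5793 -0.3893  0.073 ]] [ 0.4905 -0.3005  0.073 ]
(array([[-0.0001,  0.9999, -0.0103],
       [ 1.    ,  0.0002,  0.0015],
       [ 0.0015, -0.0103, -0.9999]]), array([0.5603, 0.0406, 0.1455]))
```

```bash
python3 -m pendant '[[0,0.017,0,0,0,0,100],[0,0,0.13,0,0,0,100],[0,0,0.137,0,0,0,100],[0,0,0,0,0,0,100],[0,0,0,0,0,0,100]]' 60; python3 -m pendant '[[0,0,0,0,0,0,0],[0,0,0,0,0,0,0],[0,0,0,0,0,0,0],[0,0,0,0,0,0,0],[0,0,0,0,0,0,0]]' 60;  python3 -c "
from h import *
print(grip()[1:])"
```

```text
time_s: 1.27
position: [0.5687, 0.0397, 0.254]
tool_rot: [0.002, 0.707, 0.707, 0.001]
force: [0.4, -0.1, 0.8]
width: 1.001
grip_force: 0.0
time_s: 1.9
position: [0.5664, 0.04, 0.2523]
tool_rot: [-0.002, 0.707, 0.707, -0.002]
force: [-10.6, -0.6, 10.7]
width: 0.515
grip_force: 60.1
(array([[-3.13614622e-04,  9.99987233e-01, -5.04329566e-03],
       [ 9.99999937e-01,  3.12770687e-04, -1.68125863e-04],
       [-1.66546322e-04, -5.04334807e-03, -9.99987268e-01]]), array([0.56562524, 0.04001706, 0.09757288]))
```

```bash
python3 -m pendant '[[0,0,-0.1,0,0,0,0],[0,0,-0.15,0,0,0,0],[0,0,-0.15,0,0,0,0],[0,0,0,0,0,0,0],[0,0,0,0,0,0,0]]' 60;  python3 -c "
from h import *
print(grip()[1:])"
```

```text
time_s: 2.52
position: [0.5669, 0.04, 0.3299]
tool_rot: [-0.001, 0.707, 0.707, -0.001]
force: [-0.6, 0.2, -1.7]
width: 0.514
grip_force: 61.9
(array([[ 1.49369903e-05,  9.99997794e-01, -2.10063641e-03],
       [ 9.99999956e-01, -1.43148091e-05,  2.96201713e-04],
       [ 2.96170989e-04, -2.10064074e-03, -9.99997750e-01]]), array([0.5665608 , 0.04008422, 0.17516261]))
```

```bash
python3 -m pendant '[[-0.15,-0.03,0,0,0,0,0],[-0.25,-0.05,0,0,0,0,0],[-0.25,-0.06,0,0,0,0,0],[-0.25,-0.06,0,0,0,0,0],[-0.25,-0.06,0,0,0,0,0],[-0.25,-0.06,0,0,0,0,0],[-0.2,-0.06,0,0,0,0,0],[-0.1,0,0,0,0,0,0],[0,0,0,0,0,0,0],[0,0,0,0,0,0,0]]' 60;  python3 -c "
from h import *
print(grip()[1:])"
```

```text
time_s: 3.78
position: [0.4917, -0.2988, 0.3305]
tool_rot: [-0.001, 0.707, 0.707, 0.0]
force: [0.4, 0.2, -1.7]
width: 0.514
grip_force: 61.8
(array([[-1.06370173e-03,  9.99998954e-01, -9.80194311e-04],
       [ 9.99997992e-01,  1.06536461e-03,  1.69751326e-03],
       [ 1.69855575e-03, -9.78386695e-04, -9.99998079e-01]]), array([ 0.49152815, -0.29851407,  0.17576486]))
```

```bash
python3 -m pendant '[[0,0,0.15,0,0,0,0],[0,0,0.2,0,0,0,0],[0,0,0.2,0,0,0,0],[0,0,0.11,0,0,0,0],[0,0,0,0,0,0,0],[0,0,0,0,0,0,80],[0,0,0,0,0,0,80],[0,0,0,0,0,0,80],[0,0,0,0,0,0,80],[0,0,0,0,0,0,80]]' 60; python3 -m pendant '[[0,0,-0.2,0,0,0,80],[0,0,-0.3,0,0,0,80],[0,0,-0.3,0,0,0,80],[0,0,-0.2,0,0,0,80],[0,0,0,0,0,0,80],[0,0,0,0,0,0,80]]';  python3 -c "
from h import *
print(grip()[1:]);import cv2
a=robot.get_image('scene')[:,:,::-1];cv2.imwrite('pics/b.png',cv2.resize(a[170:310,130:350],None,fx=3.6,fy=3.6,interpolation=2))"
```

```text
time_s: 5.03
position: [0.4914, -0.3001, 0.1995]
tool_rot: [0.0, 0.707, 0.707, 0.0]
force: [0.3, -0.4, -0.2]
width: 0.801
grip_force: 0.0
time_s: 5.78
position: [0.4911, -0.2998, 0.3983]
tool_rot: [-0.001, 0.707, 0.707, -0.0]
force: [-0.0, -0.2, -0.2]
width: 0.802
grip_force: 0.0
(array([[ 1.09685809e-04,  9.99999417e-01, -1.07439942e-03],
       [ 9.99999426e-01, -1.08540140e-04,  1.06633448e-03],
       [ 1.06621725e-03, -1.07451576e-03, -9.99998854e-01]]), array([ 0.49097721, -0.29968411,  0.2436312 ]))
```

View pics/b.png

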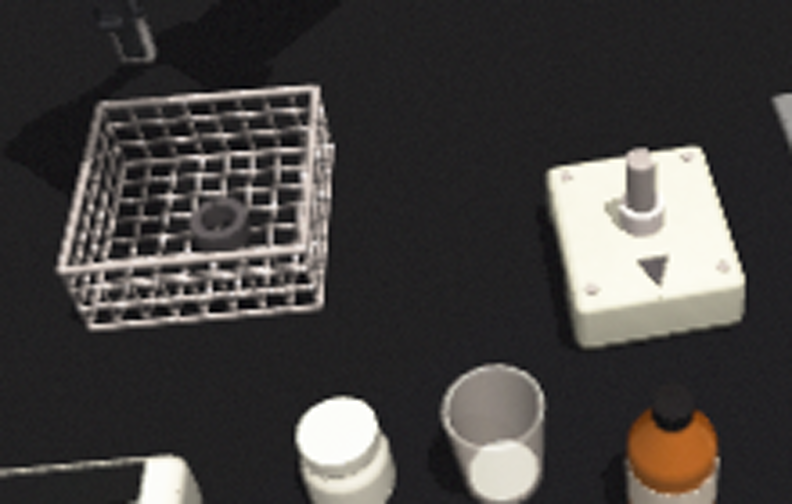

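The worn collar lies inside the basket at (220,222) and the shaft is bare. I estimate the flat's normal from the picture at world yaw of about 1.96. Next I'll go over the shaft and turn the tool to that.

```bash
python3 -m pendant '[[0.15,0.04,0,0,0,0,80],[0.25,0.05,0,0,0,0,80],[0.25,0.06,0,0,0,0,80],[0.25,0.06,0,0,0,0,80],[0.25,0.06,0,0,0,0,80],[0.25,0.06,0,0,0,0,80],[0.2,0.03,0,0,0,0,80],[0.1,0,0,0,0,0,80],[0,0,0,0,0,0,80]]'; python3 -m pendant '[[0,0,0,0,0,-0.1,80],[0,0,0,0,0,-0.115,80],[0,0,0,0,0,-0.115,80],[0,0,0,0,0,-0.115,80],[0,0,0,0,0,-0.115,80],[0,0,0,0,0,-0.115,80],[0,0,0,0,0,-0.115,80],[0,0,0,0,0,-0.115,80],[0,0,0,0,0,-0.115,80],[0,0,0,0,0,-0.115,80],[0,0,0,0,0,-0.115,80],[0,0,0,0,0,0,80],[0,0,0,0,0,0,80],[0,0,0,0,0,0,80]]';  python3 -c "
from h import *
s,r,g=grip();print(r,g,s['q'],np.arctan2(r[1,1],r[0,1]))
d=np.array([.5637,.0407,.112])-g;print('to go share',r.T@d/.2)"
```

```text
time_s: 6.95
position: [0.563, 0.0405, 0.3982]
tool_rot: [-0.001, 0.707, 0.708, -0.001]
force: [0.6, 0.1, -0.1]
width: 0.801
grip_force: 0.0
time_s: 8.7
position: [0.5634, 0.0396, 0.3992]
tool_rot: [-0.0, -0.194, 0.981, -0.0]
force: [-0.2, -0.1, 0.5]
width: 0.802
grip_force: 0.0
[[-9.24696593e-01 -3.80704868e-01 -1.21457705e-04]
 [-3.80704855e-01  9.24696599e-01 -1.14750671e-04]
 [ 1.55997665e-04 -5.98700162e-05 -9.99999986e-01]] [0.56335554 0.03956194 0.24452834] [-1.43758730e-01  1.36168809e-01  1.63267506e+00 -1.33575819e-04
  1.37285255e+00 -2.10508722e+00] 1.9613547735202415
to go share [-0.00386228  0.00464578  0.66264084]
```

```bash
python3 -m pendant '[[-0.004,0.005,0.2,0,0,0,80],[0,0,0.25,0,0,0,80],[0,0,0.23,0,0,0,80],[0,0,0,0,0,0,80],[0,0,0,0,0,0,80]]' 25; python3 -m pendant '[[0,0,0,0,0,0,0],[0,0,0,0,0,0,0],[0,0,0,0,0,0,0],[0,0,0,0,0,0,0],[0,0,0,0,0,0,0],[0,0,0,0,0,0,0],[0,0,0,0,0,0,0]]' 25;  python3 -c "
from h import *
s,r,g=grip();print(g,s['width']*85,np.arctan2(r[1,1],r[0,1]),s['wrist_torque'])"
```

```text
time_s: 9.32
position: [0.5646, 0.0411, 0.2653]
tool_rot: [0.001, -0.195, 0.981, -0.001]
force: [1.2, -0.2, -0.3]
width: 0.804
grip_force: 0.0
time_s: 10.2
position: [0.5649, 0.0397, 0.2651]
tool_rot: [0.002, -0.195, 0.981, -0.002]
force: [1.4, -7.3, 2.9]
width: 0.235
grip_force: 24.9
[0.56553486 0.03909028 0.11037974] 19.934737451244555 1.96312763688443 [-0.96008342 -0.16037382 -0.04174621]
```

The reading is 19.9 mm with the pads closed at yaw 1.96, so a pad is flush on the flat and the camera estimate is confirmed. Now I'll turn the shaft clockwise by 1.858 rad, with the grip centre orbiting the axis.

```bash
python3 -m pendant '[[0,-0.004,0,0,0,0,0],[0.0015,0,0,0,0,0.1,0],[0.0015,0,0,0,0,0.1,0],[0.0015,0,0,0,0,0.1,0],[0.0015,0,0,0,0,0.1,0],[0.0015,0,0,0,0,0.1,0],[0.0015,0,0,0,0,0.1,0],[0.0015,0,0,0,0,0.1,0],[0.0015,0,0,0,0,0.1,0],[0.0015,0,0,0,0,0.1,0],[0.0015,0,0,0,0,0.1,0],[0.0015,0,0,0,0,0.1,0],[0.0015,0,0,0,0,0.083,0],[0,0,0,0,0,0,0],[0,0,0,0,0,0,0],[0,0,0,0,0,0,0]]' 40;  python3 -c "
from h import *
s,r,g=grip();print(g,s['width']*85,np.arctan2(r[1,1],r[0,1]),s['wrist_torque'])"
```

```text
time_s: 12.2
position: [0.5618, 0.0393, 0.2651]
tool_rot: [0.003, 0.669, 0.743, -0.002]
force: [-3.0, -14.4, 7.8]
width: 0.232
grip_force: 43.6
[0.56201745 0.03830841 0.11042455] 19.718505704272374 0.10501226545664893 [-1.93537031  0.71237989 -0.21516528]
```

```bash
python3 -m pendant '[[0,0,0,0,0,0,80],[0,0,0,0,0,0,80],[0,0,0,0,0,0,80],[0,0,0,0,0,0,80],[0,0,-0.2,0,0,0,80],[0,0,-0.3,0,0,0,80],[0,0,-0.15,0,0,0,80],[0,0,0,0,0,0,80],[0,0,0,0,0,0,80],[0,0,0,0,0,0,80]]';  python3 -c "
from h import *
s,r,g=grip();print(g,np.arctan2(r[1,1],r[0,1]));import cv2
np.save('w.npy',robot.camera_model('wrist'),allow_pickle=True)
a=robot.get_image('wrist')[:,:,::-1];cv2.imwrite('pics/w1full.png',a)
m=robot.camera_model('wrist');u,v=map(int,pj(m,[.58,.042,.12]));print(u,v)
cv2.imwrite('pics/w1.png',cv2.resize(a[max(0,v-75):v+75,max(0,u-100):u+100],None,fx=4,fy=4,interpolation=2))"
```

```text
time_s: 13.45
position: [0.5608, 0.042, 0.3911]
tool_rot: [-0.002, 0.669, 0.743, -0.001]
force: [-0.2, -1.2, -1.1]
width: 0.798
grip_force: 0.0
[0.56022224 0.04203313 0.23641827] 0.10524671406618859
341 205
```

View pics/w1.png

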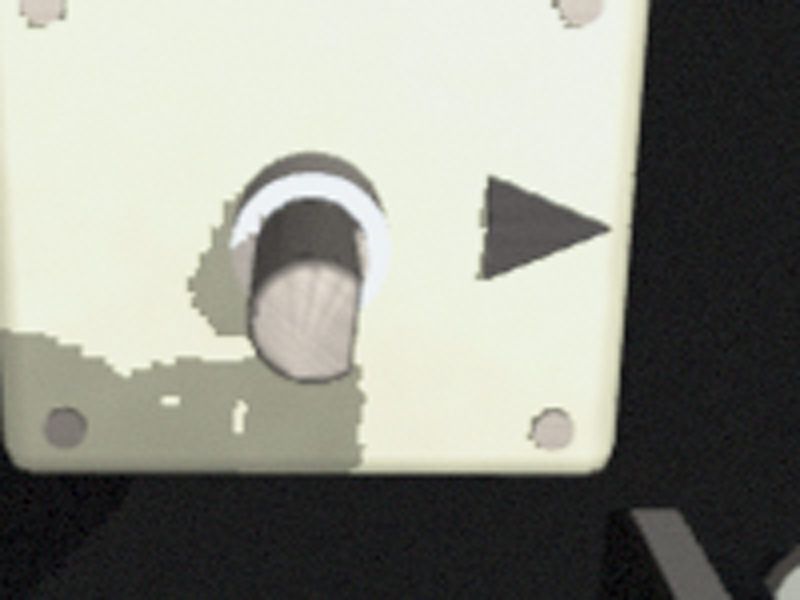

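The D's straight edge, crop (360,275)–(354,375), faces the arrow at (485–610,228). The shaft is aligned. I'll refine its axis from this view.

```bash
python3 - <<'E'
from h import *
np.set_printoptions(precision=4,suppress=True)
m=np.load('w.npy',allow_pickle=True).item()
W=lambda u,v,z:bp(m,241+u/4,130+v/4,z)
P=np.array([W(*a,.062) for a in ((43,5),(579,5),(552,428),(65,428))]);print(P,P.mean(0),np.arctan2(*(P[1]-P[0])[[1,0]]),np.arctan2(*(P[2]-P[3])[[1,0]]))
print('arrow',W(486,228,.064),W(611,229,.064),'boss R/L',W(388,245,.082),W(230,245,.082))
print('shaft L',W(249,325,.13),'bottom',W(312,382,.13),'flat',W(360,275,.13),W(354,375,.13))
s,r,g=grip();d=np.array([.455,.24,.237])-g;print(r.T@d/.2, s['q'])
E
```

```text
[[ 0.501   0.0824  0.062 ]
 [ 0.6159  0.0947  0.062 ]
 [ 0.6263 -0.0035  0.062 ]
 [ 0.5113 -0.0159  0.062 ]] [0.5637 0.0394 0.062 ] 0.1066418711975864 0.10729016821065085
arrow [0.6031 0.0439 0.064 ] [0.6311 0.0467 0.064 ] boss R/L [0.5799 0.0425 0.082 ] [0.5465 0.0389 0.082 ]
shaft L [0.5522 0.0382 0.13  ] bottom [0.5646 0.0285 0.13  ] flat [0.5708 0.0496 0.13  ] [0.572  0.0307 0.13  ]
[ 1.0396 -0.4199  0.0006] [-0.1401  0.1374  1.6471  0.      1.3605 -0.2454]
```

```bash
python3 -m pendant '[[0.15,-0.045,0,0,0,0,80],[0.25,-0.075,0,0,0,0,80],[0.25,-0.075,0,0,0,0,80],[0.25,-0.075,0,0,0,0,80],[0.25,-0.075,0,0,0,0,80],[0.122,-0.039,0,0,0,0,80],[0,0,0,0,0,0.1,80],[0,0,0,0,0,0.115,80],[0,0,0,0,0,0.115,80],[0,0,0,0,0,0.115,80],[0,0,0,0,0,0.115,80],[0,0,0,0,0,0.115,80],[0,0,0,0,0,0.115,80],[0,0,0,0,0,0,80],[0,0,0,0,0,0,80],[0,0,0,0,0,0,80]]';  python3 -c "
from h import *
s,r,g=grip();print(g,np.arctan2(r[1,1],r[0,1]),s['q']);import cv2
np.save('w2.npy',robot.camera_model('wrist'),allow_pickle=True)
a=robot.get_image('wrist')[:,:,::-1];cv2.imwrite('pics/w2full.png',a)
m=robot.camera_model('wrist');u,v=map(int,pj(m,[.457,.287,.036]));print(u,v,max(0,u-70),max(0,v-52))
cv2.imwrite('pics/w2.png',cv2.resize(a[max(0,v-52):v+52,max(0,u-70):u+70],None,fx=5.5,fy=5.5,interpolation=2))"
```

```text
time_s: 15.5
position: [0.4582, 0.2868, 0.3931]
tool_rot: [0.0, 0.976, 0.217, -0.0]
force: [0.5, -0.6, -0.2]
width: 0.799
grip_force: 0.0
[0.45810842 0.2867796  0.23838621] -1.1340737838149801 [3.35602752e-01 7.83246451e-02 1.70763911e+00 2.87734230e-05
 1.35599175e+00 1.46967039e+00]
313 176 243 124
```

View pics/w2.png

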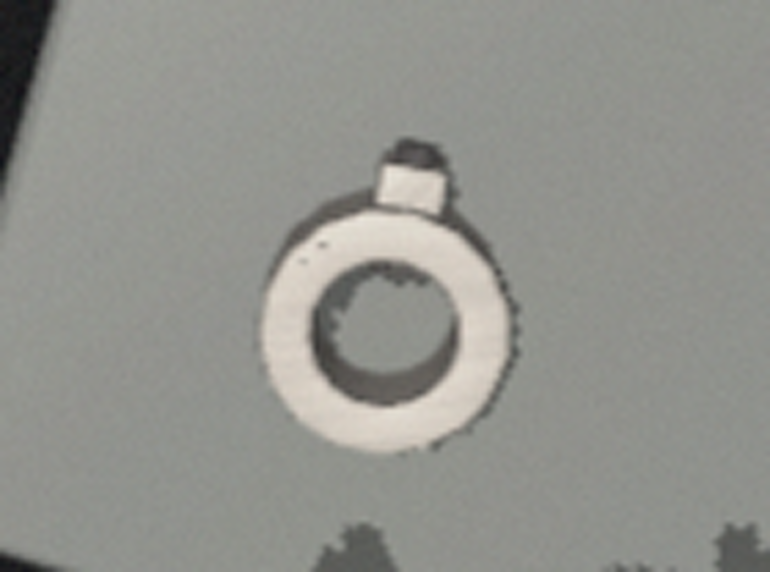

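The crop shows the collar's top face centred at (385,331), with outer edges at 261/509 and 210/452. The boss's outer top edge runs (380,165)–(448,172).

```bash
python3 - <<'E'
from h import *
np.set_printoptions(precision=4,suppress=True)
m=np.load('w2.npy',allow_pickle=True).item()
W=lambda u,v,z:bp(m,243+u/5.5,124+v/5.5,z)
L,R,T,B,C=[W(*a,.036) for a in ((261,331),(509,331),(385,210),(385,452),(385,331))]
print(L,R,T,B,C,np.linalg.norm(L-R),np.linalg.norm(T-B))
c=(L+R+T+B)/4;b=W(414,168,.032);e=W(448,172,.032)-W(380,165,.032)
print(c,b,np.linalg.norm((b-c)[:2]),np.arctan2(*(b-c)[[1,0]]),np.linalg.norm(e),np.arctan2(e[1],e[0])+1.571)
s,r,g=grip();print(r.T@(np.r_[c[:2],.026]-g)/.2)
E
```

```text
[0.4408 0.3043 0.036 ] [0.4597 0.264  0.036 ] [0.4702 0.2935 0.036 ] [0.4295 0.2745 0.036 ] [0.4502 0.2842 0.036 ] 0.044555383596236425 0.04487504950433265
[0.45   0.2841 0.036 ] [0.4784 0.2917 0.032 ] 0.029422462413534866 0.26181373194249236 0.01211237967095667 0.3349330238659587
[-0.0422 -0.0048  1.0624]
```

```bash
python3 -m pendant '[[-0.042,-0.005,0,0,0,0,80],[0,0,0.15,0,0,0.106,80],[0,0,0.25,0,0,0,80],[0,0,0.25,0,0,0,80],[0,0,0.2,0,0,0,80],[0,0,0,0,0,0,80],[0,0,0,0,0,0,80],[0,0,0,0,0,0,80]]';  python3 -c "
from h import *
s,r,g=grip();print(g,np.arctan2(r[1,1],r[0,1]));print(r.T@(np.array([.4502,.2841,.032])-g)/.2)"
```

```text
time_s: 16.55
position: [0.4512, 0.2846, 0.2258]
tool_rot: [-0.0, 0.991, 0.134, 0.002]
force: [0.8, -0.2, 0.8]
width: 0.797
grip_force: 0.0
[0.45187577 0.284821   0.07108734] -1.3020519731733347
[-0.00991666  0.00131602  0.19539355]
```

```bash
python3 -m pendant '[[-0.006,0,0.1,0,0,0,80],[0,0,0.095,0,0,0,80],[0,0,0,0,0,0,80],[0,0,0,0,0,0,80]]' 60; python3 -m pendant '[[0,0,0,0,0,0,30],[0,0,0,0,0,0,30],[0,0,0,0,0,0,30],[0,0,0,0,0,0,30],[0,0,0,0,0,0,30],[0,0,0,0,0,0,30]]' 60;  python3 -c "
from h import *
s,r,g=grip();print(r,g,np.arctan2(r[1,1],r[0,1]))"
```

```text
time_s: 17.05
position: [0.4493, 0.284, 0.1849]
tool_rot: [-0.0, 0.991, 0.134, 0.0]
force: [-0.1, 0.3, -0.2]
width: 0.802
grip_force: 0.0
time_s: 17.8
position: [0.4497, 0.2841, 0.1854]
tool_rot: [-0.0, 0.991, 0.134, 0.001]
force: [-1.3, -0.1, 5.6]
width: 0.512
grip_force: 62.2
[[ 9.64122980e-01  2.65448128e-01  2.04220819e-03]
 [ 2.65447245e-01 -9.64125134e-01  6.97024955e-04]
 [ 2.15396822e-03 -1.29919239e-04 -9.99997672e-01]] [0.44997466 0.28420953 0.03071559] -1.3021276292061332
```

```bash
python3 -m pendant '[[0,0,-0.1,0,0,0,30],[0,0,-0.2,0,0,0,30],[0,0,-0.25,0,0,0,30],[0,0,-0.25,0,0,0,30],[0,0,0,0,0,0,30],[0,0,0,0,0,0,30],[0,0,0,0,0,0,30]]';  python3 -c "
from h import *
s,r,g=grip();print(g,np.arctan2(r[1,1],r[0,1]));import cv2
m=robot.camera_model('wrist')
a=robot.get_image('wrist')[:,:,::-1]
for d in (0,.0053,-.0187): print(pj(m,g+[0,0,d]))
u,v=map(int,pj(m,g));print(max(0,u-90),max(0,v-70),a[max(0,v-70):v+70].shape)
np.save('w3.npy',m,allow_pickle=True)
cv2.imwrite('pics/w3.png',cv2.resize(a[max(0,v-70):v+70,max(0,u-90):u+90],None,fx=4.2,fy=4.2,interpolation=2))"
```

```text
time_s: 18.68
position: [0.4482, 0.2835, 0.3417]
tool_rot: [0.001, 0.991, 0.134, -0.002]
force: [-0.3, -0.5, -2.7]
width: 0.513
grip_force: 61.8
[0.44744805 0.2832813  0.18699908] -1.3022054632154811
(np.float64(314.0877952377877), np.float64(287.460755414553))
(np.float64(314.1005651435528), np.float64(294.66300376361517))
(np.float64(314.0491987356688), np.float64(265.69226324406117))
224 217 (140, 640, 3)
```

View pics/w3.png

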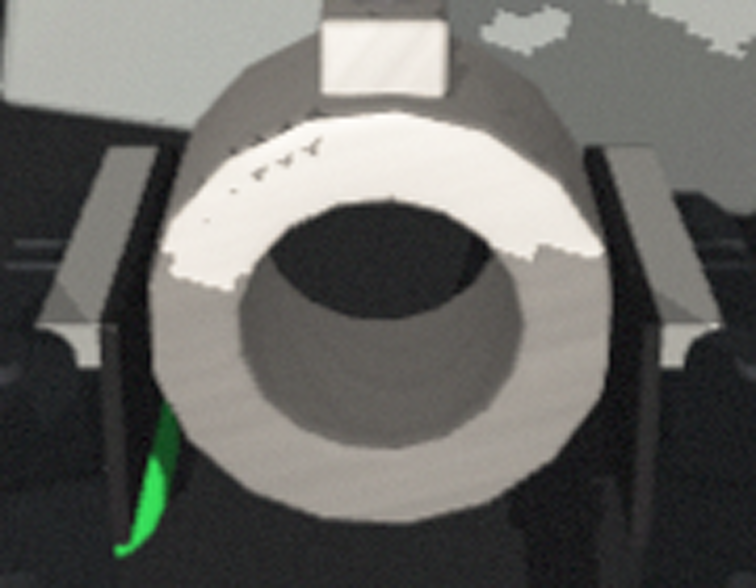

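The collar is held with its boss centred between the fingers, square to the pads: boss edge mid (384,19), top face centre (381,318). I'll work out its centre in the hand and the carry.

```bash
python3 - <<'E'
from h import *
np.set_printoptions(precision=4,suppress=True)
m=np.load('w3.npy',allow_pickle=True).item();s,r,g=grip()
W=lambda u,v,z:bp(m,224+u/4.2,217+v/4.2,z)
for dz in (.0,.003,.0053,.008):
    z=g[2]+dz
    L,R,T,B=[W(*a,z) for a in ((150,310),(612,310),(390,112),(395,522))]
    c=(L+R+T+B)/4; b=W(384,19,z-.004)
    print(dz,np.linalg.norm(L-R),np.linalg.norm(T-B),r.T@(c-g)*1000,r.T@(b-c)*1000)
print(r)
c,s_=np.cos(-1.302),np.sin(-1.302)
d=np.array([.5637,.0403,g[2]])-g; print(r.T@d/.2, s['q'])
E
```

```text
0.0 0.045727613832057284 0.046769318199214746 [-2.6474  0.8428  0.012 ] [30.2711 -0.3369  3.8659]
0.003 0.04461966303668657 0.04563612757422224 [-0.7354  0.8181 -2.9965] [29.5008 -0.3282  3.8693]
0.0053 0.04377023409356901 0.044767348095061284 [ 0.7306  0.7991 -5.3031] [28.9102 -0.3216  3.872 ]
0.008 0.04277307837773535 0.04374747653256799 [ 2.4514  0.7769 -8.0107] [28.2169 -0.3138  3.875 ]
[[ 0.9642  0.2653 -0.0042]
 [ 0.2653 -0.9642 -0.0015]
 [-0.0044  0.0003 -1.    ]]
[ 0.237   1.3256 -0.0007] [0.336  0.102  1.7871 0.     1.2569 1.6382]
```

```bash
python3 -m pendant '[[0.027,0.15,0,0,0,0,30],[0.045,0.25,0,0,0,0,30],[0.045,0.25,0,0,0,0,30],[0.045,0.25,0,0,0,0,30],[0.045,0.25,0,0,0,0,30],[0.03,0.175,0,0,0,0,30],[0,0,0,0,0,0.104,30],[0,0,0,0,0,0,30],[0,0,0,0,0,0,30],[0,0,0,0,0,0,30],[0,0,0,0,0,0,30]]';  python3 -c "
from h import *
s,r,g=grip();print(r,g,np.arctan2(r[1,1],r[0,1]));print(r.T@(np.array([.5637,.0403,.152])-g)/.2, s['joint_vel'])"
```

```text
time_s: 20.1
position: [0.5649, 0.0413, 0.3443]
tool_rot: [0.0, 0.999, 0.053, -0.0]
force: [0.9, -0.5, -2.6]
width: 0.508
grip_force: 62.0
[[ 9.94327184e-01  1.06364707e-01 -3.32784284e-05]
 [ 1.06364707e-01 -9.94327184e-01 -6.46213919e-06]
 [-3.37769896e-05  2.88583038e-06 -9.99999999e-01]] [0.56490546 0.04127643 0.18957901] -1.4642300333478881
[-0.00650603  0.00421283  0.18789529] [-0.00383516  0.00061165 -0.00057704  0.0022649   0.00128843  0.0037627 ]
```

```bash
python3 -m pendant '[[-0.006,0.004,0.09,0,0,0,30],[0,0,0.098,0,0,0,30],[0,0,0,0,0,0,30],[0,0,0,0,0,0,30],[0,0,0,0,0,0,30]]' 40;  python3 -c "
from h import *
s,r,g=grip();print(g,s['force']);print(r.T@(np.array([.5637,.0403,.146])-g)/.2)"; python3 -m pendant '[[0,0,0.01,0,0,0,30],[0,0,0.01,0,0,0,30],[0,0,0.01,0,0,0,30],[0,0,0,0,0,0,30],[0,0,0,0,0,0,30]]' 40;python3 -c "
from h import *
s,r,g=grip();print(g,s['force'],s['wrist_torque'])"
```

```text
time_s: 20.72
position: [0.5643, 0.0399, 0.3076]
tool_rot: [0.0, 0.999, 0.053, 0.001]
force: [-0.6, 0.2, -2.4]
width: 0.508
grip_force: 62.0
[0.5645319  0.03990867 0.15288019] [-0.59590229  0.20493955 -2.42162575]
[-0.00398706 -0.00239728  0.03439348]
time_s: 21.35
position: [0.5639, 0.04, 0.3007]
tool_rot: [0.0, 0.999, 0.053, -0.0]
force: [0.6, 0.4, -2.1]
width: 0.509
grip_force: 62.0
[0.56391867 0.04000768 0.14599612] [ 0.61778482  0.37004682 -2.11484136] [ 0.02516344  0.0107084  -0.01604523]
```

```bash
python3 -m pendant '[[0,0,0.01,0,0,0,30],[0,0,0.01,0,0,0,30],[0,0,0,0,0,0,30],[0,0,0,0,0,0,30]]' 40;python3 -m pendant '[[0,0,0.01,0,0,0,30],[0,0,0.01,0,0,0,30],[0,0,0,0,0,0,30],[0,0,0,0,0,0,30]]' 40;python3 -c "
from h import *
s,r,g=grip();print(g,s['force'],s['wrist_torque'])"
```

```text
time_s: 21.85
position: [0.5639, 0.04, 0.2967]
tool_rot: [-0.0, 0.999, 0.053, -0.0]
force: [-0.9, -0.8, -2.5]
width: 0.511
grip_force: 62.0
time_s: 22.35
position: [0.5639, 0.04, 0.2927]
tool_rot: [-0.0, 0.999, 0.053, -0.0]
force: [0.3, -0.1, -2.9]
width: 0.507
grip_force: 62.0
[0.56391797 0.04000003 0.13797623] [ 0.29047247 -0.10220518 -2.89270685] [ 0.03362599 -0.05453416 -0.00352151]
```

```bash
python3 -m pendant '[[0,0,0.01,0,0,0,30],[0,0,0.01,0,0,0,30],[0,0,0.01,0,0,0,30],[0,0,0,0,0,0,30],[0,0,0,0,0,0,30]]' 40;python3 -m pendant '[[0,0,0.01,0,0,0,30],[0,0,0.01,0,0,0,30],[0,0,0,0,0,0,30],[0,0,0,0,0,0,30]]' 40;python3 -c "
from h import *
s,r,g=grip();print(g,s['force'],s['wrist_torque'])"
```

```text
time_s: 22.98
position: [0.5639, 0.04, 0.2867]
tool_rot: [-0.0, 0.999, 0.053, 0.0]
force: [-0.1, -0.7, -2.4]
width: 0.508
grip_force: 62.0
time_s: 23.48
position: [0.5639, 0.04, 0.2827]
tool_rot: [-0.0, 0.999, 0.053, -0.0]
force: [-0.4, -0.2, -1.3]
width: 0.511
grip_force: 62.0
[0.56391367 0.04000935 0.12799792] [-0.43095532 -0.24445161 -1.3141736 ] [ 0.01359488  0.03855669 -0.03396929]
```

Still no contact. I'll lower the last 3.3 mm, then check flushness with the side and scene cameras.

```bash
python3 -m pendant '[[0,0,0.008,0,0,0,30],[0,0,0.0085,0,0,0,30],[0,0,0,0,0,0,30],[0,0,0,0,0,0,30],[0,0,0,0,0,0,30]]' 40;python3 -c "
from h import *
s,r,g=grip();print(g,s['force'],s['wrist_torque'],np.arctan2(r[1,1],r[0,1]))
import cv2
m=robot.camera_model('wrist');a=robot.get_image('wrist')[:,:,::-1]
u,v=map(int,pj(m,g));A=cv2.resize(a[v-60:v+60,u-66:u+66],(528,480),interpolation=2)
print(u-66,v-60)
m=robot.camera_model('side');a=robot.get_image('side')[:,:,::-1];u,v=map(int,pj(m,g));B=cv2.resize(a[v-40:v+40,u-22:u+22],(264,480),interpolation=2)
cv2.imwrite('pics/f.png',np.hstack([A,B]))"
```

```text
time_s: 24.1
position: [0.5639, 0.04, 0.2795]
tool_rot: [0.0, 0.999, 0.053, 0.0]
force: [-0.0, -0.2, -2.6]
width: 0.504
grip_force: 62.0
[0.56396441 0.04000317 0.12476312] [-0.03580124 -0.22190504 -2.59624176] [-0.04631962 -0.0600495  -0.0135351 ] -1.4655237513272734
247 227
```

View pics/f.png

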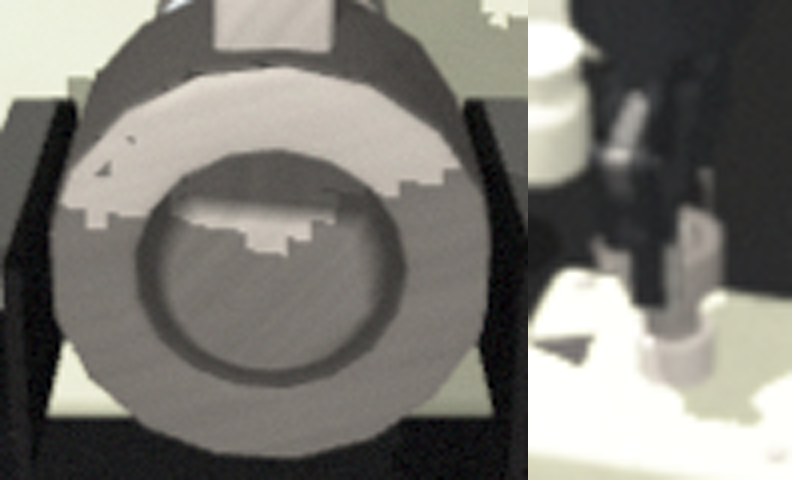

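The view shows the D end centred in the bore, with its straight edge (about row 200) toward the boss at (274,25) and level with the collar face. There is no side force (under 0.3 N) and the grip reads 62 N. Handing in.

```bash
python3 -c "
from workcell import robot
print(robot.hand_in())"
```

```text
the job is handed in; nothing more can be done
None
```

The job is handed in with no verdict shown: the worn collar is in the basket, the shaft flat was turned to the arrow, and the new collar is held on the shaft, boss along the arrow, level and not pressing sideways, its top flush within about 1–2 mm by my camera estimate.

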